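# Walk the manifold block round to the fence

## Robot

A 6-joint arm with a two-finger parallel gripper is mounted at the origin on the work surface. World frame = base frame: x ahead of the robot, y to its left, z up, the work surface at z = 0. Lengths are in mm, angles in rad, forces in N, time in s.
With the tool pointing down it reaches from about 400 to 925 mm from the base axis. Payload 12.5 kg.
Tool frame: the origin (TCP) lies at the very end of the fingers, on their centre line; the grasp point (between the pads) lies 19 mm behind it; z points along the fingers, y is the line along which they close (so a half turn about z gives the same grasp; the last joint's range is limited). The gripper opens to 95 mm and grips with 3 to 60 N. Pads are 20 mm wide; open, the fingers measure 119 mm over their backs; the gripper's body (75 mm by 180 mm) begins 59 mm behind the grasp point.
Start: joints at [-1.322, 0.491, 1.559, -0, 1.092, -0.106], TCP at [217.15, -586.082, 214.661] pointing down, gripper open.
Joint ranges: [-3.1, 3.1], [-0.84, 2.19], [0.05, 2.79], [-1.13, 4.28], [0.06, 2.93], [-2.69, 2.69]. Speed limits (rad/s): [2.22, 2.22, 2.79, 3.14, 3.14, 3.14].

## Interface

Orientations are given as [roll, pitch, yaw] about the fixed x, y, z axes, in that order (R = Rz(yaw) Ry(pitch) Rx(roll)).
In Python, from cell import state, imaging, env, spot_in, mark_of gives the robot as it stands. The module is installed in compiled form; this text tells all that it offers.
- The arm moves only by the tool step_arm, never from a script. Its argument "increments" is a list of rows, each an object with "slide": the shift along the tool's x, y, z in m, a list of three; "roll": the turn about the tool's z in rad. A call has 1 to 5 rows; each row is the pose to reach, as a shift and turn from the pose commanded when the call began, along the tool's axes at that moment; what a row does not reach only later rows make up. A row lasts 1/8 s, in which the tool goes at most 62.5 mm and 10.7 degrees, less where a joint would pass 70% of its speed; a pose out of reach is approached as far as the arm can. A call with a gripper value outside its range is refused whole. "fingers" is the opening, from 0 (shut) to 1 (fully open), set as the call begins (left out, the last holds). The fingers move at their own pace and stop on an object; the grip force is fixed at half the most. Time passes only in rows, so rows that repeat a pose let the fingers close. It gives the time, the measured TCP pose, the force, the opening and the grip force at its end, in the units of the state.
- state(): the state, without advancing time (a new reading comes with each control period).
- imaging.read_camera(name): name is "scene" or "side" or "wrist"; returns a dict with "color" (420x560x3 uint8, red, green, blue), "z_map" (420x560 float32, mm along the optical axis (not along the pixel's ray), 0 where there is no reading), "intrinsics" (3x3 intrinsics, pixels), "camera_from_world" (4x4, takes a point from world to camera coordinates). Camera axes: x right, y up, looking along -z (the intrinsics and any distortion apply to the point x, -y, -z); pixel columns grow to the right and rows downward; lengths in mm; the calibration is good to about 2 mm. A picture is of the moment at which its call begins.
- env.job_done(): hands the job in; it is judged then, once.
Trained networks look in the newest picture that a camera, given by its name, has taken for a name from the list of things; names that differ only in an ending like _2 or _b are one class to them, and where a whole thing is asked for, a point or a joint stands for the part that bears it (a point fixed in the world has none). Each returns a list of dicts, best first, with "confidence" (0 to 1); they miss things now and then, are a little off and sometimes report something else, mostly with a low value. They report only what shows in the picture. A call takes as long as a camera call. They do not tell look-alikes from the thing itself.
- spot_in(camera, target): "bbox" ([left, top, right, bottom] in pixels, round what is visible of it).
- mark_of(camera, target): "uv" ([column, row] in pixels: a listed point, or the origin of a listed thing).
The state is a dict: "t": time; "joints": joint angles; "qvel": joint speeds; "tau": joint torques, N m; "eef_pos": TCP position; "tcp_rot": TCP orientation; "ft_force": force on the tool from outside, world axes, zero at the start; "moment": the same for the moment, N m; "opening": opening from 0.0 (shut) to 1.0 (fully open); "grip_force": force on a finger pad.
Only numpy, scipy, OpenCV 4.12 (cv2) and the standard library are available. Lean on these libraries where they do the work, as an engineer would, in place of code of your own. Each camera call takes 0.05 s, during which the arm holds its last target. There are 200 camera calls.

## Task

The heavy aluminium manifold block on the green locating plate stands turned away from the steel fence. Push it at alternate corners with the fingers to walk it round until its orange pad looks straight at the fence while still clear of it, then push it home so that the whole orange pad lies flat against the fence. Never lift or tip the block or push it off the plate, leave every other object where it stands, and finish with the arm clear.

Things in the scene. Friction and masses are not known exactly. Their poses are not given: they have to be found in the camera images.
- block: the heavy manifold block, bare aluminium, about 0.8 to 1.0 kg: a rectangular block 90 mm along its x, 120 mm along its y, 40 mm high, flat top with brass ports, with an 8 mm thick orange pad that is the whole of its +x face (included in the 90 mm). Origin at the centre of its underside; +x points out of the orange pad, z up. It slides on the plate by friction (about 5 to 18 N to push) and is too wide to be gripped
- pad_mid (a point): middle of the outer surface of the orange pad: 45 mm from the block's origin along its +x and 20 mm above its underside; axes as the block's
- plate: the green locating plate, fixed, 290 mm along its x, 380 mm along its y, 8 mm thick, with the steel fence along its +x side. Origin at the centre of its underside, on the table; x points square to the fence, towards it, y along the fence. The fence is a straight steel bar 200 mm long along y (centred on the plate), 12 mm thick, rising 30 mm above the plate; its working face looks to the plate's -x and lies at plate x = +130 mm
- fence_mid (a point): middle of the fence's working face, 20 mm above the plate's top, at plate (130, 0, 28) mm; axes as the plate's
- small_jar: amber glass jar, 44 mm across, 50 mm high, standing on the plate's corner at its -x, +y side; leave alone; origin at the centre of its underside
- fitting: brass hose fitting, 36 mm across, 30 mm high, standing on the plate's corner at its -x, -y side; leave alone; origin at the centre of its underside
- sanitiser: clear bottle with white cap, 48 mm across, 130 mm high, on the table to the right; leave alone; origin at the centre of its underside
- big_jar: glass jar with a dark lid, 84 mm across, 110 mm high, on the table to the left; leave alone; origin at the centre of its underside
- tub: clear open tub, 84 mm across, 120 mm high, on the table to the far left; leave alone; origin at the centre of its underside
- jar_lid: aluminium jar lid, 90 mm across, 14 mm thick, flat on the table to the right; leave alone; origin at the centre of its underside
- wrench: steel wrench lying flat on the table to the left, along its own x; leave alone; origin at its underside
Mind the look-alikes: they are no part of the job. Of the things like the block, leave any that is black; of the rest the smaller one is meant.

How it is judged:
By the outcome, as a careful person would: the job done as asked, in the order asked, and still so for the second after the job is handed in, with the robot touching nothing.
It also fails if it takes over 72 s, if anything falls off the work surface, if the arm or the gripper's body presses on something with over 40 N, if the wrist force passes 120 N, or if a joint passes its speed limit or range.

## Working session

There is one attempt and no reset: what is moved stays moved. The work goes in short steps, Python scripts to look and compute and a tool call to move; the robot and the scene stay as the last step left them, time stands still between calls to the robot, and variables do not carry over. Pictures are saved under pics/ and viewed, at most 10 in all, crops included, and the job is handed in when it is done.

Besides the shell and the picture viewer there is one more tool, called after "Call:" as a command line: name --argument value ..., lists and objects as JSON in quotes. step_arm: Moves the arm, as the interface text tells. Its arguments: {"type":"object","properties":{"increments":{"type":"array"},"fingers":{"type":"number"}},"required":["increments"]}

```bash
mkdir -p pics; cat > h.py <<'E'
import numpy as np, cv2
from cell import state, imaging, env, spot_in, mark_of
def cam(n, save=None):
    d=imaging.read_camera(n)
    if save: cv2.imwrite('pics/'+save, d['color'][:,:,::-1])
    return d
def world(d,u,v,z=None):
    K=d['intrinsics'];T=np.linalg.inv(d['camera_from_world'])
    r=np.array([(u-K[0,2])/K[0,0],-(v-K[1,2])/K[1,1],-1.])
    if z is None: s=d['z_map'][int(round(v)),int(round(u))]
    else: s=(z-T[2,3])/(T[:3,:3]@r)[2]
    return T[:3,:3]@(r*s)+T[:3,3]
def pix(d,p):
    c=d['camera_from_world']@np.append(p,1.);K=d['intrinsics']
    return K[0,2]+K[0,0]*c[0]/-c[2],K[1,2]+K[1,1]*-c[1]/-c[2]
def cloud(d):
    K=d['intrinsics'];T=np.linalg.inv(d['camera_from_world']);Z=d['z_map']
    v,u=np.mgrid[:Z.shape[0],:Z.shape[1]]
    P=np.stack([(u-K[0,2])/K[0,0]*Z,-(v-K[1,2])/K[1,1]*Z,-Z],-1)@T[:3,:3].T+T[:3,3]
    P[Z==0]=np.nan
    return P
E
python3 - <<'E'
from h import *
np.set_printoptions(precision=1,suppress=True)
s=state();print(s['t'],s['eef_pos'],s['tcp_rot'],s['ft_force'])
for c in('scene','side'):
    d=cam(c,c+'0.png');print(c,np.linalg.inv(d['camera_from_world'])[:3,3])
    for n in('block','plate','small_jar','fitting','big_jar','sanitiser','jar_lid'):
        print(n,[(np.round(b['bbox']),round(b['confidence'],2)) for b in spot_in(c,n)])
    for n in('pad_mid','fence_mid'):
        print(n,[(np.round(b['uv']),round(b['confidence'],2)) for b in mark_of(c,n)])
a=cv2.imread('pics/scene0.png')
E
```

```text
0.0 [ 217.1 -585.8  214.1] [-3.1 -0.   0.4] [-0.8  0.2  0.3]
scene [1329.6  238.2  608.6]
block [(array([205., 148., 255., 190.]), 0.9), (array([176., 282., 230., 340.]), 0.89)]
plate [(array([194., 200., 369., 296.]), 0.8)]
small_jar [(array([347., 204., 365., 230.]), 0.61)]
fitting [(array([241., 197., 252., 210.]), 0.57)]
big_jar [(array([441., 209., 488., 265.]), 0.69)]
sanitiser [(array([ 99., 193., 128., 237.]), 0.79), (array([418., 230., 473., 297.]), 0.21)]
jar_lid [(array([135., 186., 160., 203.]), 0.86)]
pad_mid [(array([244., 166.]), 0.71), (array([226., 305.]), 0.6), (array([276., 222.]), 0.56)]
fence_mid [(array([268., 264.]), 0.76)]
side [    0.2 -1174.    868.6]
block [(array([358., 179., 404., 214.]), 0.94), (array([178., 252., 247., 319.]), 0.77), (array([284., 193., 316., 220.]), 0.72)]
plate [(array([275., 172., 355., 254.]), 0.84), (array([383., 244., 403., 297.]), 0.33)]
small_jar []
fitting [(array([277., 172., 354., 251.]), 0.36)]
big_jar []
sanitiser [(array([286., 194., 310., 220.]), 0.46)]
jar_lid [(array([310., 301., 346., 334.]), 0.57)]
pad_mid [(array([204., 274.]), 0.86), (array([368., 189.]), 0.63), (array([284., 209.]), 0.6)]
fence_mid [(array([322., 192.]), 0.55)]
```

View pics/scene0.png

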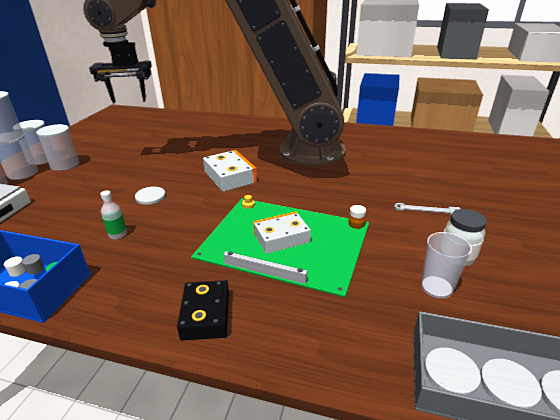

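View pics/side0.png

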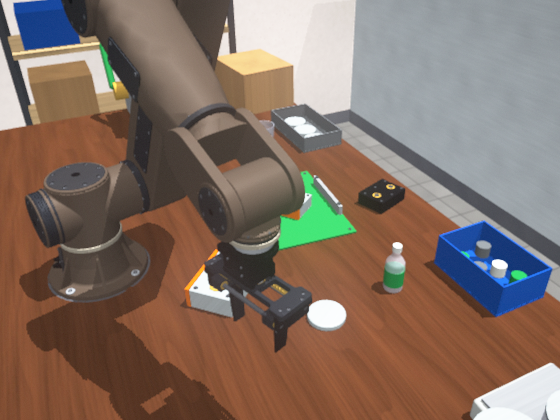

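Candidates: the aluminium block on the plate at scene (282,230), a larger aluminium one off the plate at (230,169), and a black one at (204,310). The one on the plate fits: aluminium, smaller, on the green plate. I'll check it in a close crop and measure it.

```bash
cat >> h.py <<'E'
def rect(P,m):
    q=P[m][:,:2].astype(np.float32); r=cv2.minAreaRect(q); return r,cv2.boxPoints(r),len(q)
E
python3 - <<'E'
from h import *
np.set_printoptions(precision=1,suppress=True)
d=cam('scene');P=cloud(d);c=d['color'].astype(int)
cv2.imwrite('pics/crop.png',cv2.resize(d['color'][185:305,185:380,::-1],None,fx=4,fy=4,interpolation=cv2.INTER_CUBIC))
hsv=cv2.cvtColor(d['color'],cv2.COLOR_RGB2HSV)
g=(hsv[...,0]>45)&(hsv[...,0]<80)&(hsv[...,1]>150)
g[:190]=0;g[300:]=0;g[:,:190]=0;g[:,375:]=0
print('plate',np.nanmedian(P[g][:,2]));
q=cv2.convexHull(np.argwhere(g)[:,::-1].astype(np.int32))
W=np.array([world(d,u,v,8)[:2] for u,v in q[:,0]],np.float32)
r=cv2.minAreaRect(W);print(r,cv2.boxPoints(r))
for (l,t,rr,b),n in (((250,208,315,252),'block'),((200,145,260,192),'other')):
    Z=P[t:b,l:rr,2];print(n,np.nanpercentile(Z,[5,50,80,95]))
    m=np.zeros(Z.shape,bool);m=np.abs(Z-(48 if n=='block' else 40))<5
    M=np.zeros(P.shape[:2],bool);M[t:b,l:rr]=m
    print(rect(P,M))
    o=M*0;o[t:b,l:rr]=1;o=(o>0)&(hsv[...,0]<18)&(hsv[...,1]>170)&(hsv[...,2]>120)
    print('orange',o.sum(),np.nanmedian(P[o],0),P[o].min(0),P[o].max(0))
print('fence',[world(d,*b['uv'],28) for b in mark_of('scene','fence_mid')])
for n in('small_jar','fitting'):
  for b in mark_of('scene',n)[:1]: print(n,b,world(d,*b['uv'],8))
E
```

```text
plate 6.179559339384127
((607.2308959960938, 34.781890869140625), (378.4919128417969, 377.198974609375), 84.43611907958984) [[ 401.2 -135.3]
 [ 776.6 -171.9]
 [ 813.3  204.9]
 [ 437.9  241.4]]
block [ 4.7 21.3 46.1 47.6]
(((562.1507568359375, 28.88088607788086), (92.8958511352539, 120.72972869873047), 36.25442123413086), array([[489. ,  50.1],
       [560.4, -47.3],
       [635.3,   7.7],
       [563.9, 105. ]], dtype=float32), 1033)
orange 41 [513.   30.8  44.9] [393.2 -39.8  -3.2] [565.7  85.1  48.6]
other [-3.4  8.5 51.2 53. ]
(((316.8004455566406, -228.66677856445312), (194.13055419921875, 95.08609008789062), 83.58048248291016), array([[ 258.7, -319.8],
       [ 353.2, -330.4],
       [ 374.9, -137.5],
       [ 280.4, -126.9]], dtype=float32), 144)
orange 460 [ 195.4 -230.1   -1.7] [nan nan nan] [nan nan nan]
fence [array([687.9,  31.5,  28. ])]
small_jar {'uv': [356.6, 221.6], 'confidence': 0.72} [445.1 209.3   8. ]
fitting {'uv': [248.7, 201.0], 'confidence': 0.55} [ 414.3 -107.5    8. ]
```

View pics/crop.png

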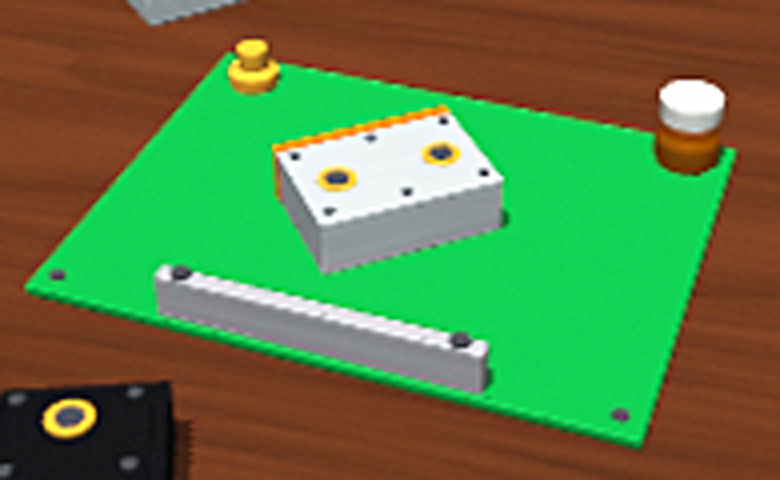

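The crop confirms it: the aluminium block on the green plate has its orange pad on the far edge, from crop (275,150) to (448,108), facing away from the fence. The fence runs from (157,275) to (487,350). The yaw to correct is about 138° CCW. Next I'll refit the plate frame.

```bash
cat >> h.py <<'E'
import json,os
def toplate(p):
    x,y,t=json.load(open('plate.json'));c,s=np.cos(t),np.sin(t);q=np.asarray(p)[...,:2]-[x,y]
    return np.stack([q[...,0]*c+q[...,1]*s,-q[...,0]*s+q[...,1]*c],-1)
def block(d,ref=None):
    "pose in plate frame by the top face (48 high); long side gives y; yaw nearest ref (deg)"
    P=cloud(d);Q=toplate(P);x,y,t=json.load(open('plate.json'))
    m=(abs(P[...,2]-47)<6)&(Q[...,0]>-110)&(Q[...,0]<126)&(abs(Q[...,1])<135)
    n,l,st,_=cv2.connectedComponentsWithStats(m.astype(np.uint8),connectivity=4)
    k=1+np.argmax(st[1:,4]);m=l==k
    # edges re-projected on the known plane z=48
    pts=np.array([world(d,u,v,48)[:2] for v,u in np.argwhere(m)]);q=toplate(pts).astype(np.float32)
    (cx,cy),(w,h),a=cv2.minAreaRect(q)
    if w>h: a+=90; w,h=h,w
    if ref is not None: a+=180*np.round((ref-a)/180)
    return cx,cy,a,w,h,len(q)
E
python3 - <<'E'
from h import *
from scipy.optimize import minimize
np.set_printoptions(precision=1,suppress=True)
d=cam('scene');hsv=cv2.cvtColor(d['color'],cv2.COLOR_RGB2HSV)
g=((hsv[...,0]>45)&(hsv[...,0]<80)&(hsv[...,1]>150)).astype(np.uint8)
n,l,st,_=cv2.connectedComponentsWithStats(g,connectivity=4);k=1+np.argmax(st[1:,4]);print(st[k])
q=cv2.convexHull(np.argwhere(l==k)[:,::-1].astype(np.int32))
W=np.array([world(d,u,v,8)[:2] for u,v in q[:,0]],np.float32)
r=cv2.minAreaRect(W);print(r);print(cv2.boxPoints(r))
a=np.radians(r[2]) if r[1][0]<r[1][1] else np.radians(r[2]-90)
json.dump([r[0][0],r[0][1],float(a)],open('plate.json','w'));print(np.degrees(a))
P=cloud(d);Q=toplate(P)
# fence top z=38
m=(abs(P[...,2]-37)<5)&(Q[...,0]>115)&(Q[...,0]<160)&(abs(Q[...,1])<115)
p=Q[m];print('fence',m.sum(),p.min(0),p.max(0),cv2.minAreaRect(p.astype(np.float32)))
print('block',block(d,-138))
print('fm',[toplate(world(d,*b['uv'],28)) for b in mark_of('scene','fence_mid')])
print(toplate(np.array([[445,209],[414,-107.]])))
x,y,t=json.load(open('plate.json'));s=state();print('tcp',toplate(s['eef_pos']),s['eef_pos'][2],'roll',s['tcp_rot'][2]-t)
# orange centroid
o=(hsv[...,0]<18)&(hsv[...,1]>150);o=np.argwhere(o&(abs(P[...,2]-45)<6)&(abs(Q[...,0])<100)&(abs(Q[...,1])<100));print(len(o),toplate(np.array([world(d,u,v,46) for v,u in o])).mean(0))
E
```

```text
[ 191  198  178   99 7669]
((566.0308837890625, 38.77867126464844), (378.4910583496094, 294.3436584472656), 84.42660522460938)
[[ 401.2 -135.3]
 [ 694.1 -163.9]
 [ 730.9  212.8]
 [ 437.9  241.4]]
-5.573394775390625
fence 416 [ 123.5 -102.3] [139.  98.] ((131.2198944091797, -2.1353225708007812), (200.26437377929688, 15.368358612060547), 89.7740707397461)
block (2.5456085205078125, -7.975471496582031, np.float64(-137.7863311767578), 96.05765533447266, 121.03569793701172, 1075)
fm [array([119.3,  -5.4])]
[[-137.   157.7]
 [-137.2 -159.9]]
tcp [-286.6 -655.8] 214.6635801635608 roll 0.4520442452934781
31 [-33.3 -33.9]
```

```bash
python3 - <<'E'
import json,math
x,y,t=json.load(open('plate.json'));json.dump([x-3*math.cos(t)+(-1)*-math.sin(t)*1,y-3*math.sin(t)-1*math.cos(t),t],open('plate.json','w'))
E
sed -i 's/abs(P\[...,2\]-47)<6/abs(P[...,2]-47.5)<4/' h.py
cat >> h.py <<'E'
def rot(a): c,s=np.cos(a),np.sin(a); return np.array([[c,-s],[s,c]])
def plan(cx,cy,yaw,kind,theta,d=50,n=4,clear=10,c2=1600,over=3):
    "A: on pad face at y=+d; B: on back face at y=-d. tool-centre waypoints, plate frame"
    s=1 if kind=='A' else -1; C=np.array([cx,cy]); a=np.radians(yaw)
    cor=C+rot(a)@[0,-s*c2/d]
    H=np.array([[i,j] for i in(-10,10) for j in(-12,12)])
    def tool(ph,off):
        R=rot(a+ph); nrm=R@[s,0]; ct=cor+R@(rot(-a)@(C-cor)+[s*45,s*d])
        k=H[np.argmin(H@nrm)]; return ct-k+nrm*off
    W=[tool(0,clear)]+[tool(np.radians(theta)*i/n,-over*i/n) for i in range(n+1)]+[tool(np.radians(theta),15)]
    ph=np.radians(theta);print('end pose',cor+rot(ph)@(C-cor),yaw+theta)
    return np.array(W)
def tcp():
    s=state();p=toplate(s['eef_pos']);t=json.load(open('plate.json'))[2]
    return p,s['eef_pos'][2],s['tcp_rot'][2]-t,s
E
python3 - <<'E'
from h import *
np.set_printoptions(precision=1,suppress=True)
d=cam('scene');b=block(d,-138);print(b)
p,z,r,s=tcp();print(p,z,r,s['t'],s['tcp_rot'])
W=plan(*b[:3],'A',35);print(W)
# first move in present tool axes
q=W[0]-p;R=rot(-r)@q;print('slide x,y',R[0],-R[1])
E
```

```text
(4.899970054626465, -7.1392364501953125, np.float64(-138.0176544189453), 95.1568832397461, 120.07299041748047, 1022)
[-283.5 -654.8] 214.6445669519405 0.45205723549455246 1.35 [ 3.1 -0.   0.4]
end pose [14.7  9.4] -103.01765441894531
[[-12.5 -93.1]
 [ -5.1 -86.4]
 [  9.  -81.5]
 [ 22.  -74.5]
 [ 33.8 -65.5]
 [ 43.9 -54.7]
 [ 39.9 -72.3]]
slide x,y 489.13267147535754 -386.89496215727496
```

Call:
step_arm --increments '[{"slide": [0.045, -0.036, 0], "roll": 0}, {"slide": [0.09, -0.072, 0], "roll": 0}, {"slide": [0.135, -0.108, 0], "roll": 0}, {"slide": [0.18, -0.144, 0], "roll": 0}, {"slide": [0.225, -0.18, 0], "roll": 0}]' --fingers 0

```text
t: 1.98
eef_pos: [366.3, -337.5, 214.8]
tcp_rot: [3.141, -0.0, 0.355]
ft_force: [0.8, -0.2, -0.6]
opening: 0.534
grip_force: 0.0
```

Call:
step_arm --increments '[{"slide": [0.045, -0.036, 0], "roll": 0}, {"slide": [0.09, -0.072, 0], "roll": 0}, {"slide": [0.135, -0.108, 0], "roll": 0}, {"slide": [0.18, -0.144, 0], "roll": 0}, {"slide": [0.225, -0.18, 0], "roll": 0}]'

```text
t: 2.6
eef_pos: [514.9, -90.4, 214.9]
tcp_rot: [3.141, -0.0, 0.355]
ft_force: [0.2, -0.0, -0.5]
opening: 0.025
grip_force: 0.0
```

Call:
step_arm --increments '[{"slide": [0.02, -0.014, 0], "roll": 0.15}, {"slide": [0.039, -0.027, 0], "roll": 0.3}, {"slide": [0.039, -0.027, 0.03], "roll": 0.452}, {"slide": [0.039, -0.027, 0.06], "roll": 0.452}, {"slide": [0.039, -0.027, 0.06], "roll": 0.452}]'

```text
t: 3.22
eef_pos: [540.4, -53.1, 153.2]
tcp_rot: [-3.141, 0.004, -0.097]
ft_force: [-0.4, 0.2, 0.8]
opening: 0.006
grip_force: 0.0
```

```bash
python3 - <<'E'
from h import *
np.set_printoptions(precision=1,suppress=True)
p,z,r,s=tcp();print(p,z,r,s['t'],s['joints'],s['opening'])
E
```

```text
[-13.6 -92.9] 153.21605019272246 0.0003059207984050516 3.225 [-0.2  0.5  1.8 -0.   0.9  1.4] 0.006018198575306267
```

Call:
step_arm --increments '[{"slide": [0, 0, 0.05], "roll": 0}, {"slide": [0, 0, 0.1], "roll": 0}, {"slide": [0, 0, 0.133], "roll": 0}, {"slide": [0, 0, 0.133], "roll": 0}]'

```text
t: 3.72
eef_pos: [541.0, -53.4, 21.0]
tcp_rot: [-3.141, 0.002, -0.097]
ft_force: [0.5, -0.9, 1.8]
opening: 0.005
grip_force: 0.0
```

Call:
step_arm --increments '[{"slide": [0.006, -0.0065, 0], "roll": 0}, {"slide": [0.013, -0.009, 0], "roll": 0}, {"slide": [0.02, -0.0115, 0], "roll": 0}, {"slide": [0.0265, -0.015, 0], "roll": 0}, {"slide": [0.033, -0.0185, 0], "roll": 0}]'

```text
t: 4.35
eef_pos: [576.7, -38.3, 22.8]
tcp_rot: [3.141, -0.001, -0.097]
ft_force: [-4.0, -5.2, 6.0]
opening: 0.01
grip_force: 3.3
```

Call:
step_arm --increments '[{"slide": [0.006, -0.0045, 0], "roll": 0}, {"slide": [0.012, -0.009, 0], "roll": 0}, {"slide": [0.017, -0.0145, 0], "roll": 0}, {"slide": [0.022, -0.02, 0], "roll": 0}, {"slide": [0.022, -0.02, 0], "roll": 0}]'

```text
t: 4.97
eef_pos: [601.0, -20.3, 22.5]
tcp_rot: [3.141, -0.002, -0.097]
ft_force: [0.1, -1.9, 0.3]
opening: 0.005
grip_force: 0.5
```

```bash
python3 - <<'E'
from h import *
np.set_printoptions(precision=1,suppress=True)
d=cam('scene','p1.png');print(block(d,-105));p,z,r,s=tcp();print(p,z,r,s['t'],s['ft_force'])
cv2.imwrite('pics/p1c.png',cv2.resize(d['color'][170:310,185:380,::-1],None,fx=4,fy=4))
E
```

```text
(13.336044311523438, 0.7223052978515625, np.float64(-101.56465911865234), 109.73519134521484, 121.9924545288086, 952)
[ 43.  -54.4] 22.26134951800459 0.00021055924877130816 5.025 [ 0.8 -1.  -0.2]
```

View pics/p1c.png

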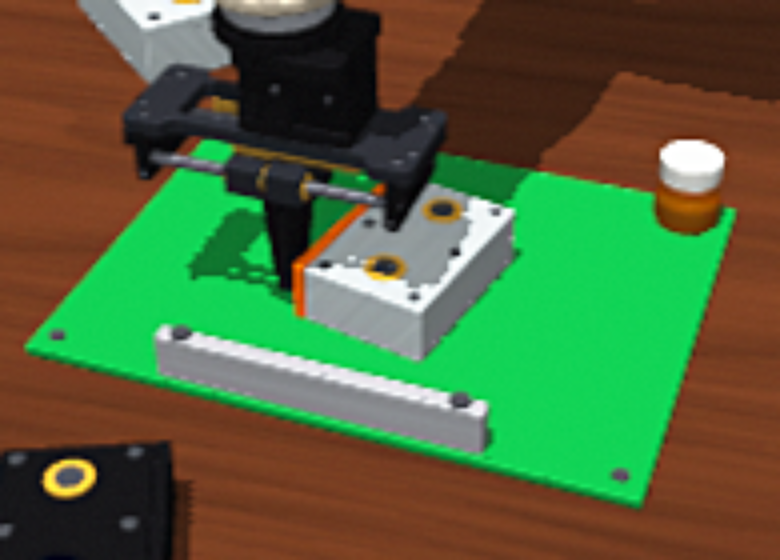

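The picture shows the block turned about 35° CCW, with the pad now facing plate −y at crop (300,285) to (385,190). The model predicts the push well. Next: back off, lift, and measure before push B.

Call:
step_arm --increments '[{"slide": [-0.004, 0.016, 0], "roll": 0}, {"slide": [-0.004, 0.016, -0.06], "roll": 0}, {"slide": [-0.054, 0.016, -0.1], "roll": 0}, {"slide": [-0.104, 0.016, -0.13], "roll": 0}, {"slide": [-0.104, 0.016, -0.13], "roll": 0}]'

```text
t: 5.65
eef_pos: [492.4, -26.5, 153.8]
tcp_rot: [3.141, -0.002, -0.098]
ft_force: [0.0, -0.4, -0.1]
opening: 0.001
grip_force: 0.0
```

```bash
python3 - <<'E'
from h import *
np.set_printoptions(precision=1,suppress=True)
d=cam('scene');b=block(d,-103);print(b);p,z,r,s=tcp();print(p,z,r,s['t'])
W=plan(b[0]-2.5,b[1],b[2],'B',38,n=5);print(W);print(np.c_[W[0]-p,],'\n',(W-W[0])*[1,-1])
E
```

```text
(14.564056396484375, 9.620792388916016, np.float64(-100.80607604980469), 91.45691680908203, 121.60115814208984, 1064)
[-62.3 -71.2] 152.8909128617844 -0.0005759088976564908 5.7
end pose [ 15. -11.] -62.80607604980469
[[-16.7  85. ]
 [-18.6  75.2]
 [-25.9  64.5]
 [-51.6  53. ]
 [-55.7  40.8]
 [-58.   28.3]
 [-58.6  15.5]
 [-66.9  31.5]]
[[ 45.6]
 [156.3]] 
 [[  0.   -0. ]
 [ -1.9   9.8]
 [ -9.2  20.5]
 [-34.9  32. ]
 [-39.   44.2]
 [-41.3  56.8]
 [-41.9  69.5]
 [-50.1  53.5]]
```

```bash
sed -i 's/k=H\[np.argmin(H@nrm)\]; return ct-k+nrm\*off/return ct+nrm*(10*abs(nrm[0])+12*abs(nrm[1])+off)/' h.py
python3 - <<'E'
from h import *
np.set_printoptions(precision=1,suppress=True)
p,z,r,s=tcp()
W=plan(12,9.6,-100.8,'B',38,n=7);print(W);print((W[0]-p)*[1,-1],z,'\n',(W-W[0])*[1,-1])
E
```

```text
end pose [ 15. -11.] -62.8
[[-24.2  86.4]
 [-26.1  76.6]
 [-32.8  68.5]
 [-38.6  59.7]
 [-43.6  52.1]
 [-47.9  44. ]
 [-51.3  35.4]
 [-54.   26.4]
 [-55.7  17. ]
 [-63.9  33. ]]
[  38.1 -157.6] 152.8909128617844 
 [[  0.   -0. ]
 [ -1.9   9.8]
 [ -8.6  17.9]
 [-14.4  26.7]
 [-19.4  34.3]
 [-23.6  42.4]
 [-27.1  51. ]
 [-29.7  60. ]
 [-31.4  69.4]
 [-39.6  53.4]]
```

Call:
step_arm --increments '[{"slide": [0.013, -0.053, 0], "roll": 0}, {"slide": [0.026, -0.106, 0], "roll": 0}, {"slide": [0.038, -0.158, 0.03], "roll": 0}, {"slide": [0.038, -0.158, 0.08], "roll": 0}, {"slide": [0.038, -0.158, 0.132], "roll": 0}]'

```text
t: 6.32
eef_pos: [548.5, 127.8, 17.1]
tcp_rot: [-3.142, -0.0, -0.096]
ft_force: [0.1, 0.4, 0.2]
opening: 0.004
grip_force: 0.0
```

Call:
step_arm --increments '[{"slide": [-0.002, 0.01, 0], "roll": 0}, {"slide": [-0.0085, 0.018, 0], "roll": 0}, {"slide": [-0.0145, 0.0265, 0], "roll": 0}, {"slide": [-0.0195, 0.0345, 0], "roll": 0}, {"slide": [-0.0235, 0.0425, 0], "roll": 0}]'

```text
t: 6.95
eef_pos: [520.8, 87.2, 21.0]
tcp_rot: [-3.141, -0.003, -0.097]
ft_force: [2.2, 6.8, 6.1]
opening: 0.004
grip_force: 3.7
```

Call:
step_arm --increments '[{"slide": [-0.0035, 0.0085, 0], "roll": 0}, {"slide": [-0.006, 0.0175, 0], "roll": 0}, {"slide": [-0.008, 0.027, 0], "roll": 0}, {"slide": [-0.008, 0.027, 0], "roll": 0}]'

```text
t: 7.45
eef_pos: [509.5, 60.8, 20.5]
tcp_rot: [3.142, -0.001, -0.098]
ft_force: [-0.3, 1.4, 1.4]
opening: 0.006
grip_force: 0.6
```

Call:
step_arm --increments '[{"slide": [-0.008, -0.016, 0], "roll": 0}, {"slide": [-0.008, -0.016, -0.06], "roll": 0}, {"slide": [-0.03, -0.016, -0.1], "roll": 0}, {"slide": [-0.05, -0.016, -0.13], "roll": 0}, {"slide": [-0.05, -0.016, -0.13], "roll": 0}]'

```text
t: 8.07
eef_pos: [461.0, 83.0, 151.4]
tcp_rot: [-3.141, -0.003, -0.096]
ft_force: [0.2, 0.5, 0.5]
opening: 0.006
grip_force: 0.0
```

```bash
python3 - <<'E'
from h import *
np.set_printoptions(precision=1,suppress=True)
d=cam('scene','p2.png');b=block(d,-63);print(b);p,z,r,s=tcp();print(p,z,r,s['t'])
W=plan(b[0]-2.5,b[1],b[2],'A',38,n=7);print(W);print((W[0]-p)*[1,-1],z,'\n',(W-W[0])*[1,-1])
E
```

```text
(13.424161911010742, -15.327865600585938, np.float64(-65.13762092590332), 89.0966796875, 123.86117553710938, 1024)
[-105.4   34.7] 150.16023832588317 0.0010104480045715902 8.125
end pose [-3.5 -0.3] -27.13762092590332
[[ 85.8 -57.9]
 [ 81.6 -48.8]
 [ 82.9 -39.2]
 [ 83.3 -29.4]
 [ 82.7 -19.5]
 [ 81.   -9.6]
 [ 78.2   0.1]
 [ 74.3   9.5]
 [ 69.5  18.5]
 [ 85.5  10.3]]
[191.2  92.6] 150.16023832588317 
 [[  0.   -0. ]
 [ -4.2  -9.1]
 [ -2.8 -18.7]
 [ -2.4 -28.5]
 [ -3.1 -38.4]
 [ -4.8 -48.3]
 [ -7.6 -58. ]
 [-11.4 -67.4]
 [-16.3 -76.4]
 [ -0.3 -68.2]]
```

Call:
step_arm --increments '[{"slide": [0.048, 0.023, 0], "roll": 0}, {"slide": [0.096, 0.046, 0], "roll": 0}, {"slide": [0.144, 0.069, 0], "roll": 0}, {"slide": [0.191, 0.092, 0], "roll": 0}, {"slide": [0.191, 0.092, 0.02], "roll": 0}]'

```text
t: 8.75
eef_pos: [645.6, -29.8, 127.7]
tcp_rot: [3.141, -0.001, -0.099]
ft_force: [-0.2, 0.4, -0.7]
opening: 0.006
grip_force: 0.0
```

Call:
step_arm --increments '[{"slide": [0, 0, 0.05], "roll": 0}, {"slide": [0, 0, 0.1], "roll": 0}, {"slide": [0, 0, 0.109], "roll": 0}, {"slide": [-0.004, -0.009, 0.109], "roll": 0}]'

```text
t: 9.25
eef_pos: [639.8, -18.6, 20.2]
tcp_rot: [3.141, 0.001, -0.098]
ft_force: [0.4, 0.3, 0.7]
opening: 0.007
grip_force: 0.0
```

Call:
step_arm --increments '[{"slide": [0.0015, -0.0095, 0], "roll": 0}, {"slide": [0.002, -0.0195, 0], "roll": 0}, {"slide": [0.001, -0.0295, 0], "roll": 0}, {"slide": [-0.0005, -0.039, 0], "roll": 0}, {"slide": [-0.0035, -0.049, 0], "roll": 0}]'

```text
t: 9.88
eef_pos: [642.1, 30.7, 21.8]
tcp_rot: [3.141, -0.003, -0.097]
ft_force: [3.1, -5.1, 5.4]
opening: 0.004
grip_force: 2.9
```

Call:
step_arm --increments '[{"slide": [-0.004, -0.0095, 0], "roll": 0}, {"slide": [-0.0085, -0.0185, 0], "roll": 0}, {"slide": [-0.0085, -0.0185, 0], "roll": 0}, {"slide": [0.0075, -0.0105, 0], "roll": 0}, {"slide": [0.0075, -0.0105, -0.06], "roll": 0}]'

```text
t: 10.5
eef_pos: [647.5, 39.8, 76.9]
tcp_rot: [3.141, 0.009, -0.098]
ft_force: [1.3, 0.7, 0.4]
opening: 0.008
grip_force: 0.0
```

Call:
step_arm --increments '[{"slide": [-0.05, 0, -0.05], "roll": 0}, {"slide": [-0.1, 0, -0.07], "roll": 0}, {"slide": [-0.15, 0, -0.07], "roll": 0}, {"slide": [-0.185, 0, -0.07], "roll": 0}, {"slide": [-0.185, 0, -0.07], "roll": 0}]'

```text
t: 11.12
eef_pos: [463.1, 58.5, 151.0]
tcp_rot: [-3.142, 0.001, -0.097]
ft_force: [0.2, -0.5, -0.1]
opening: 0.003
grip_force: 0.0
```

```bash
python3 - <<'E'
from h import *
np.set_printoptions(precision=1,suppress=True)
d=cam('scene','p3.png');b=block(d,-27);print(b);p,z,r,s=tcp();print(p,z,r,s['t'])
W=plan(b[0]-2.5,b[1],b[2],'B',-b[2],n=7);print(W);print((W[0]-p)*[1,-1],z,'\n',(W-W[0])*[1,-1])
cv2.imwrite('pics/p3c.png',cv2.resize(d['color'][170:310,185:380,::-1],None,fx=4,fy=4))
E
```

```text
(2.7224292755126953, 3.265777587890625, np.float64(-25.253623962402344), 91.97782135009766, 121.21922302246094, 1023)
[-99.5  10.6] 151.03458172024352 0.00019677273673643358 11.175
end pose [13.9  0.2] 0.0
[[-83.7 -12.4]
 [-74.6 -16.7]
 [-70.6 -22.5]
 [-66.1 -28. ]
 [-61.2 -33.2]
 [-55.9 -37.9]
 [-50.3 -42.3]
 [-44.3 -46.3]
 [-38.1 -49.8]
 [-56.1 -49.8]]
[15.9 23. ] 151.03458172024352 
 [[ 0.  -0. ]
 [ 9.   4.3]
 [13.1 10.1]
 [17.6 15.5]
 [22.5 20.7]
 [27.8 25.5]
 [33.4 29.9]
 [39.3 33.8]
 [45.5 37.3]
 [27.5 37.3]]
```

View pics/p3c.png

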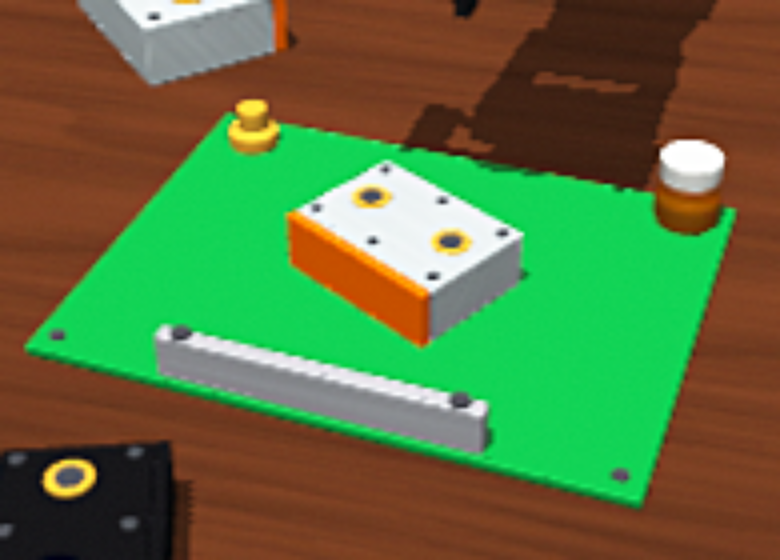

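The orange pad now faces roughly towards the fence (crop (290,240) to (430,320)), about 25° off. Both small items are untouched. One more corner push (B) should finish the turn.

Call:
step_arm --increments '[{"slide": [0.016, 0.023, 0], "roll": 0}, {"slide": [0.016, 0.023, 0.05], "roll": 0}, {"slide": [0.016, 0.023, 0.1], "roll": 0}, {"slide": [0.016, 0.023, 0.131], "roll": 0}, {"slide": [0.016, 0.023, 0.131], "roll": 0}]'

```text
t: 11.8
eef_pos: [478.7, 33.5, 17.6]
tcp_rot: [3.141, 0.004, -0.098]
ft_force: [-0.1, 0.2, 0.6]
opening: 0.006
grip_force: 0.0
```

Call:
step_arm --increments '[{"slide": [0.009, 0.0045, 0], "roll": 0}, {"slide": [0.013, 0.01, 0], "roll": 0}, {"slide": [0.0175, 0.0155, 0], "roll": 0}, {"slide": [0.0225, 0.0205, 0], "roll": 0}, {"slide": [0.028, 0.0255, 0], "roll": 0}]'

```text
t: 12.42
eef_pos: [504.2, 5.2, 20.0]
tcp_rot: [3.142, 0.0, -0.097]
ft_force: [-4.6, 1.8, 3.1]
opening: 0.005
grip_force: 2.3
```

Call:
step_arm --increments '[{"slide": [0.0055, 0.0045, 0], "roll": 0}, {"slide": [0.0115, 0.0085, 0], "roll": 0}, {"slide": [0.016, 0.011, 0], "roll": 0}, {"slide": [0.016, 0.011, 0], "roll": 0}]'

```text
t: 12.92
eef_pos: [519.4, -7.5, 19.7]
tcp_rot: [3.141, 0.0, -0.097]
ft_force: [-3.0, -1.9, 1.8]
opening: 0.003
grip_force: 1.8
```

Call:
step_arm --increments '[{"slide": [-0.02, 0, 0], "roll": 0}, {"slide": [-0.03, 0, -0.05], "roll": 0}, {"slide": [-0.06, -0.03, -0.1], "roll": 0}, {"slide": [-0.06, -0.045, -0.13], "roll": 0}, {"slide": [-0.06, -0.045, -0.13], "roll": 0}]' --fingers 0

```text
t: 13.55
eef_pos: [465.5, 44.2, 152.0]
tcp_rot: [-3.141, -0.007, -0.096]
ft_force: [-0.9, -0.1, -0.6]
opening: 0.002
grip_force: 0.0
```

```bash
cat > m.py <<'E'
from h import *
np.set_printoptions(precision=1,suppress=True)
d=cam('scene','p4.png');b=block(d,0);print(b);p,z,r,s=tcp();print(p,z,r,s['t'])
P=cloud(d);Q=toplate(P);hsv=cv2.cvtColor(d['color'],cv2.COLOR_RGB2HSV)
o=(hsv[...,0]<18)&(hsv[...,1]>170)&(P[...,2]>14)&(P[...,2]<46)&(abs(Q[...,1]-b[1])<58)&(abs(Q[...,0]-b[0]-45)<15)
f=(P[...,2]>32)&(P[...,2]<42)&(Q[...,0]>110)&(Q[...,0]<145)&(abs(Q[...,1])<95)
for n,m in(('pad',o),('fence',f)):
    q=Q[m]; k=np.polyfit(q[:,1],q[:,0],1); print(n,len(q),'x at y0',k[1],'tilt deg',-np.degrees(np.arctan(k[0])))
E
python3 m.py
```

```text
(20.884695053100586, -3.3375587463378906, np.float64(4.09489631652832), 93.44049072265625, 119.73257446289062, 1052)
[-98.2  -3.9] 150.50582116289863 0.0010223871624872316 13.6
pad 473 x at y0 59.92123743010534 tilt deg 4.207965372148918
fence 392 x at y0 134.98192492950503 tilt deg -0.1054300015034069
```

Call:
step_arm --increments '[{"slide": [0, 0, 0.05], "roll": 0}, {"slide": [0, 0, 0.1], "roll": 0}, {"slide": [0, 0, 0.13], "roll": 0}, {"slide": [0, 0, 0.13], "roll": 0}, {"slide": [0, 0, 0.13], "roll": 0}]' --fingers 0.85

```text
t: 14.22
eef_pos: [464.2, 43.3, 19.9]
tcp_rot: [3.141, -0.0, -0.098]
ft_force: [0.7, -0.2, -1.0]
opening: 0.479
grip_force: 0.0
```

Call:
step_arm --increments '[{"slide": [0.025, 0, 0], "roll": 0}, {"slide": [0.05, 0, 0], "roll": 0}, {"slide": [0.057, 0, 0], "roll": 0}, {"slide": [0.064, 0, 0], "roll": 0}, {"slide": [0.07, 0, 0], "roll": 0}]'

```text
t: 14.85
eef_pos: [531.5, 37.1, 20.0]
tcp_rot: [3.141, 0.003, -0.097]
ft_force: [-6.9, 0.2, 3.4]
opening: 0.848
grip_force: 3.6
```

Call:
step_arm --increments '[{"slide": [0.005, 0, 0], "roll": 0}, {"slide": [0.01, 0, 0], "roll": 0}, {"slide": [0.013, 0, 0], "roll": 0}, {"slide": [0.013, 0, 0], "roll": 0}, {"slide": [0.013, 0, 0], "roll": 0}]'

```text
t: 15.48
eef_pos: [544.9, 35.8, 19.9]
tcp_rot: [3.141, 0.002, -0.097]
ft_force: [-5.1, 0.7, 2.6]
opening: 0.85
grip_force: 2.8
```

```bash
python3 m.py; python3 -c "
import cv2;a=cv2.imread('pics/p4.png');cv2.imwrite('pics/p4c.png',cv2.resize(a[170:310,185:380],None,fx=4,fy=4))"
```

```text
(31.56207847595215, -2.66107177734375, np.float64(0.37248700857162476), 117.83784484863281, 119.39797973632812, 1141)
[-17.7  -4. ] 19.91964337129526 0.00013676731654485574 15.525
pad 489 x at y0 84.05956854587635 tilt deg 0.2821426665961383
fence 394 x at y0 135.12974407441544 tilt deg 0.012345073003180653
```

View pics/p4c.png

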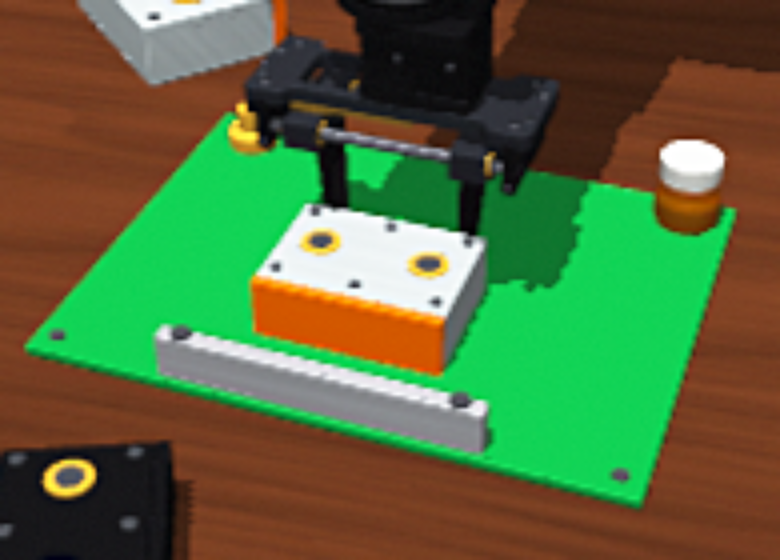

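Pad is parallel to the fence (0.3°), about 47 mm clear and centred. Now push home.

Call:
step_arm --increments '[{"slide": [0.005, 0, 0], "roll": 0}, {"slide": [0.012, 0, 0], "roll": 0}, {"slide": [0.019, 0, 0], "roll": 0}, {"slide": [0.026, 0, 0], "roll": 0}, {"slide": [0.032, 0, 0], "roll": 0}]'

```text
t: 16.15
eef_pos: [576.6, 32.7, 19.9]
tcp_rot: [3.141, 0.003, -0.097]
ft_force: [-7.7, 1.1, 4.4]
opening: 0.849
grip_force: 3.9
```

Call:
step_arm --increments '[{"slide": [0.003, 0, 0], "roll": 0}, {"slide": [0.006, 0, 0], "roll": 0}, {"slide": [0.008, 0, 0], "roll": 0}, {"slide": [0.01, 0, 0], "roll": 0}]'

```text
t: 16.65
eef_pos: [586.4, 31.8, 19.9]
tcp_rot: [3.141, 0.003, -0.097]
ft_force: [-7.8, 0.9, 3.6]
opening: 0.85
grip_force: 3.8
```

Call:
step_arm --increments '[{"slide": [0.001, 0, 0], "roll": 0}, {"slide": [0.002, 0, 0], "roll": 0}]'

```text
t: 16.9
eef_pos: [587.4, 31.7, 19.9]
tcp_rot: [3.141, 0.005, -0.097]
ft_force: [-14.9, 1.3, 9.8]
opening: 0.853
grip_force: 7.3
```

```bash
python3 m.py
```

```text
(73.40665435791016, -2.162151336669922, np.float64(-0.566162109375), 113.31138610839844, 120.71379852294922, 1219)
[25. -4.] 19.933145189914732 0.0002091247697450782 16.95
pad 172 x at y0 126.40015293299302 tilt deg 0.689034066448949
fence 514 x at y0 133.1450224225846 tilt deg 0.11582674776969096
```

Call:
step_arm --increments '[{"slide": [0.001, 0, 0], "roll": 0}, {"slide": [0.001, 0, 0], "roll": 0}]'

```text
t: 17.2
eef_pos: [587.4, 31.7, 19.9]
tcp_rot: [3.141, 0.007, -0.097]
ft_force: [-16.0, 1.2, 11.4]
opening: 0.848
grip_force: 8.3
```

Call:
step_arm --increments '[{"slide": [0.001, 0, 0], "roll": 0}, {"slide": [0.001, 0, 0], "roll": 0}]'

```text
t: 17.45
eef_pos: [587.4, 31.7, 20.0]
tcp_rot: [3.141, 0.009, -0.097]
ft_force: [-21.3, 1.1, 14.9]
opening: 0.852
grip_force: 10.7
```

Call:
step_arm --increments '[{"slide": [0.001, 0, 0], "roll": 0}, {"slide": [0.002, 0, 0], "roll": 0}, {"slide": [0.002, 0, 0], "roll": 0}]'

```text
t: 17.82
eef_pos: [587.4, 31.7, 19.9]
tcp_rot: [3.141, 0.014, -0.097]
ft_force: [-31.2, 1.6, 21.5]
opening: 0.851
grip_force: 15.4
```

```bash
python3 -c "
from h import *
s=state();print(s['ft_force'],s['moment'],tcp()[:3])"
```

```text
[-31.20034763   1.61295462  21.45206588] [ 0.41842253  4.91767522 -0.00869216] (array([24.91282741, -3.99562908]), np.float64(19.94879141386008), np.float64(0.00040983667749758257))
```

Call:
step_arm --increments '[{"slide": [-0.006, 0, 0], "roll": 0}, {"slide": [-0.02, 0, 0], "roll": 0}, {"slide": [-0.05, 0, 0], "roll": 0}, {"slide": [-0.08, 0, -0.05], "roll": 0}, {"slide": [-0.11, 0, -0.11], "roll": 0}]'

```text
t: 18.45
eef_pos: [484.9, 41.5, 126.1]
tcp_rot: [3.141, 0.001, -0.097]
ft_force: [0.1, 0.2, 1.0]
opening: 0.849
grip_force: 0.0
```

Call:
step_arm --increments '[{"slide": [-0.03, 0, -0.05], "roll": 0}, {"slide": [-0.05, 0, -0.1], "roll": 0}, {"slide": [-0.05, 0, -0.1], "roll": 0}, {"slide": [-0.05, 0, -0.1], "roll": 0}]'

```text
t: 18.95
eef_pos: [436.7, 46.3, 225.2]
tcp_rot: [3.142, -0.001, -0.097]
ft_force: [-0.1, 0.0, 0.6]
opening: 0.851
grip_force: 0.0
```

```bash
python3 m.py; python3 -c "
import cv2;a=cv2.imread('pics/p4.png');cv2.imwrite('pics/p5c.png',cv2.resize(a[180:310,185:380],None,fx=4,fy=4,interpolation=cv2.INTER_CUBIC))"
```

```text
(85.39031219482422, -2.526256561279297, np.float64(-0.35968017578125), 90.0510025024414, 120.00733947753906, 1196)
[-126.4   -4.1] 224.61128270089847 -2.8623394078303166e-05 19.0
pad 170 x at y0 126.54178452690245 tilt deg 0.47583468037351284
fence 506 x at y0 133.16398555441134 tilt deg 0.057320458858517935
```

View pics/p5c.png

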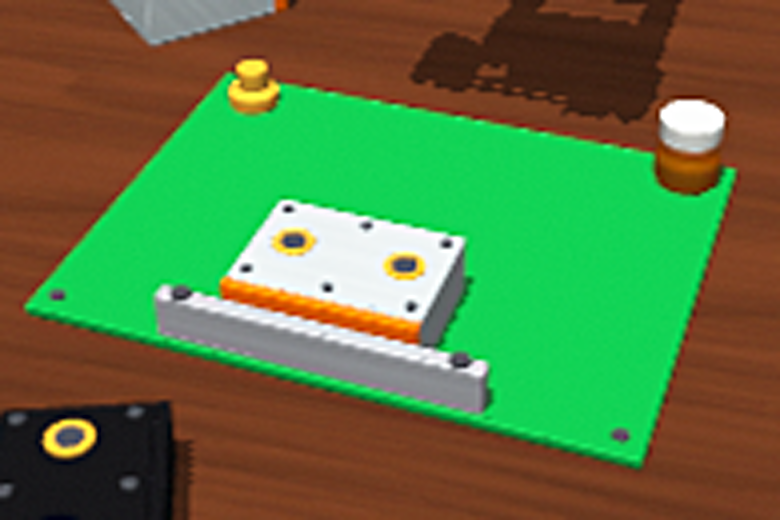

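The pad lies along the fence from crop (222,285) to (425,335). The block stopped hard there at 31 N with no twisting moment. The jar and fitting haven't moved, and the arm is clear.

```bash
python3 -c "
from cell import env
print(env.job_done())"
```

```text
the job is handed in; nothing more can be done
None
```

The block was walked round by four alternate-corner pushes, squared while clear of the fence, then pushed home so the orange pad sits flat against it; the job was handed in at about 19 s with the arm clear, and no verdict was returned.

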